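# Refit the glue roller and hold the gear panel shut

### The arm

A 6-joint arm with a two-finger parallel gripper is mounted at the origin on the work surface. World frame = base frame: x ahead of the robot, y to its left, z up, the work surface at z = 0. Lengths are in mm, angles in rad, forces in N, time in s.
With the tool pointing down it reaches from about 275 to 750 mm from the base axis. Payload 10.2 kg.
Tool frame: the origin (TCP) lies on the front face of the gripper's body, between the roots of the fingers; the fingertips stand 73 mm ahead of it and the grasp point (between the pads) lies 54 mm ahead of it; z points along the fingers, y is the line along which they close (so a half turn about z gives the same grasp; the last joint's range is limited). The gripper opens to 85 mm and grips with 20 to 120 N. Pads are 22 mm wide; open, the fingers measure 114 mm over their backs; the gripper's body (76 mm by 85 mm) begins 54 mm behind the grasp point. The pads swing forward as they close: fully open they stand 13 mm farther back than shut.
Start: joints at [0.974, 0.313, 1.498, -0, 1.331, -0.223], TCP at [191.72, 488.749, 303.894] pointing down, gripper open.
Joint ranges: [-2.94, 2.94], [-0.97, 2.17], [0.19, 2.56], [-1.23, 4.37], [0.02, 3.11], [-2.88, 2.88]. Speed limits (rad/s): [2.39, 2.39, 3.01, 3.14, 3.14, 3.14].

### API

Orientations are given as a unit quaternion [w, x, y, z].
In Python, from rig import * gives the robot as it stands.
- The arm moves only by the tool step_arm, never from a script. Its argument "plan" is a list of rows, each an object with "offset": the shift along the tool's x, y, z in cm, a list of three; "rot": the turn, a rotation vector about the tool's x, y, z in degrees, a list of three; "gripper": the finger opening in cm, from 0 to 8.54. In form: [{"offset": [x, y, z], "rot": [wx, wy, wz], "gripper": gripper}, ...]. A call has 1 to 12 rows; each row is the pose to reach, as a shift and turn from the pose commanded when the call began, along the tool's axes at that moment; what a row does not reach only later rows make up. A row lasts 1/10 s, in which the tool goes at most 50 mm and 8.59 degrees, less where a joint would pass 70% of its speed; a pose out of reach is approached as far as the arm can. A call with a gripper value outside its range is refused whole. The fingers move at their own pace and stop on an object; "squeeze" is the grip in N (left out, the last holds). Time passes only in rows, so rows that repeat a pose let the fingers close. It gives the time, the measured TCP pose, the force, the opening and the grip force at its end, in the units of the state.
- sense(): the state, without advancing time (a new reading comes with each control period).
- capture(name): name is "scene" or "top" or "wrist"; returns a dict with "color" (480x640x3 uint8, red, green, blue), "depth" (480x640 float32, mm along the optical axis (not along the pixel's ray), 0 where there is no reading), "vertical_fov" (degrees; the focal length in pixels is half the picture's height over the tangent of half this angle, whatever the lens; pixels are square), "cx", "cy" (the principal point, pixels), "k1" (the pictures are not rectified: a ray, as slopes to the right and down, at radius r is drawn at 1 + k1 r^2 times it, then the intrinsics apply), "rvec" (rotation vector, rad) and "tvec" (3), from world to camera coordinates, as OpenCV has them; the wrist camera has in their place "mount" (4x4, takes a point from camera to tool coordinates, whose origin is the TCP and whose axes are the flange's). Camera axes: x right, y down, z forward; pixel columns grow to the right and rows downward; lengths in mm; the calibration is good to about 2 mm. A picture is of the moment at which its call begins: read the wrist's pose just before it.
- finish_job(): hands the job in; it is judged then, once.
The state is a dict: "time_s": time; "joints": joint angles; "dq": joint speeds; "tau": joint torques, N m; "eef_pos": TCP position; "ee_rot": TCP orientation; "force": force on the tool from outside, world axes, zero at the start; "wrist_torque": the same for the moment, N m; "grip_width": opening from 0.0 (shut) to 1.0 (fully open); "grip_force": force on a finger pad.
Only numpy, scipy, OpenCV 4.12 (cv2) and the standard library are available. Lean on these libraries where they do the work, as an engineer would, in place of code of your own. Each camera call takes 0.05 s, during which the arm holds its last target. There are 200 camera calls.

### The job

Put the gluing machine back together: first take the black rubber roller that stands on the table, lay it on its side in the machine's two V-shaped saddles, centred, and let go of it. Then turn the quarter-turn fastener on the steel access panel clockwise until the slot along its wing lines up with the two engraved lines, and finally press the panel down fully, flush with its frame, and keep it pressed: finish while the gripper is still holding the panel down, because it springs up when let go. Leave the other things on the table where they are.

Things in the scene. Friction and masses are not known exactly. Their poses are not given: they have to be found in the camera images.
- machine: Gluing machine fixed to the table: aluminium base plate 170 x 360 x 12 mm (x by y), origin at the centre of its underside, x away from the robot at yaw 0, y along its long side, z up. Its +y half carries the roller cradle, its -y half a grey gear housing, 160 x 150 mm, centred at y = -90 mm, whose flat frame top is 60 mm above the table.
- cradle (a point): Where the middle of a roller lying home is: 62 mm above the table, at (0, 95) mm in the machine's x, y; the roller's axis lies along the machine's y. Two grey V saddles (45 degree flanks, 12 mm wide in y, about 55 mm across in x, tops 3 mm below the axis, no end stops) stand 34 mm to either side in y; between them is only the 12 mm base plate.
- roller: Loose roller, a plain cylinder 40 mm in diameter, 110 mm long, 0.25 to 0.5 kg, black rubber with a 12 mm steel band at each end, both ends alike. Stands upright on the table, left of the machine, on either of two places, with the cardboard tube on the other. Origin at the centre of its lower end, z along its axis.
- roller_mid (a point): Middle of the roller, on its axis, 55 mm from either end.
- panel: Steel access panel 128 x 118 x 10 mm (x by y), origin at the centre of its underside, axes as the machine's. Slides straight down: springs hold its top 68 mm above the table; pressed home it is flush at 60 mm, against a stop, and springs up if let go. Takes 7 N to start, 11 N to hold, pressed anywhere or on its fastener. A key lets it down over 1 mm only with the fastener within 0.18 rad of aligned.
- panel_top (a point): Point on the panel's top face, a bare part suited to pressing: 35 mm to machine +x of the panel's centre, 60 mm to +x of the fastener's axis. Moves with the panel.
- fastener (a joint): Angle of the quarter-turn fastener in rad, growing clockwise seen from above. 0: wing along the machine's y; 1.571 (aligned): wing and its dark slot along the machine's x, in line with the two dark lines on the panel before and behind it. Starts between 0.1 and 0.7; stops at 0 and 2.1, none at 1.571; friction 0.04 N m, stays where left; cannot be turned with the panel down.
- fastener_grip (a point): On the fastener's axis, at mid height of its wing, 16 mm above the panel's top, 25 mm to machine -x of the panel's centre. The wing is an upright aluminium bar 40 mm long, 10 mm thick, 22 mm high, its underside 5 mm above the panel on a round disc 44 mm in diameter. It lies along this point's y axis.
- core: Bystander: upright empty cardboard tube, 48 mm in diameter, 85 mm high; origin at the centre of its foot.
- jar: Bystander: glass jar, 72 mm in diameter, 100 mm high, with a paint brush standing in it up to 170 mm; beyond the machine. Origin at the centre of its foot.
- glue: Bystander: white glue bottle, 56 mm in diameter, 140 mm high, beyond the machine; origin at the centre of its foot.
- tin: Bystander: tin, 66 mm in diameter, 75 mm high, beyond the machine; origin at the centre of its foot.
- tape: Bystander: roll of tape lying flat, 90 mm in diameter, 24 mm high, nearer the robot than the machine; origin at the centre of its underside.
- ruler: Bystander: wooden ruler lying flat, 300 x 30 x 6 mm, to the right of the machine; origin at the centre of its underside.
- brush: Bystander: brush lying flat, 180 mm long, on the far left; origin under its middle.
Things that resemble listed ones, but are neither listed nor needed, are in the scene too. Leave any green look-alike of the roller alone.

How it is judged:
By the outcome, as a careful person would: the job done as asked, in the order asked, and still so for the second after the job is handed in, while the arm keeps its last pose, push and grip.
It also fails if it takes over 67 s, if anything falls off the work surface, if the arm or the gripper's body presses on something with over 40 N, if the wrist force passes 120 N, or if a joint passes its speed limit or range.

## Working session

There is one attempt and no reset: what is moved stays moved. The work goes in short steps, Python scripts to look and compute and a tool call to move; the robot and the scene stay as the last step left them, time stands still between calls to the robot, and variables do not carry over. Pictures are saved under pics/ and viewed, at most 10 in all, crops included, and the job is handed in when it is done.

Besides the shell and the picture viewer there is one more tool, called after ">>>" as a command line: name --argument value ..., lists and objects as JSON in quotes. step_arm: Moves the arm, as the interface text tells. Its arguments: {"type":"object","properties":{"plan":{"type":"array"},"squeeze":{"type":"number"}},"required":["plan"]}

```bash
mkdir -p pics; cat > h.py <<'E'
import numpy as np, cv2
from scipy.spatial.transform import Rotation as R
from rig import *
def q2R(q): return R.from_quat([q[1],q[2],q[3],q[0]]).as_matrix()
def cam(name):
    s=sense(); c=capture(name)
    if 'mount' in c:
        T=np.eye(4);T[:3,:3]=q2R(s['ee_rot']);T[:3,3]=s['eef_pos']
        T=T@np.array(c['mount'])
    else:
        Rm=cv2.Rodrigues(np.array(c['rvec'],float))[0];T=np.eye(4)
        T[:3,:3]=Rm.T;T[:3,3]=-Rm.T@np.array(c['tvec'],float).ravel()
    c['T']=T;h,w=c['depth'].shape
    f=h/2/np.tan(np.radians(c['vertical_fov'])/2)
    v,u=np.mgrid[:h,:w].astype(float)
    x=(u-c['cx'])/f;y=(v-c['cy'])/f;a,b=x.copy(),y.copy()
    for _ in range(15):
        k=1+c['k1']*(a*a+b*b);a,b=x/k,y/k
    c['ray']=np.dstack([a,b,np.ones_like(a)])@T[:3,:3].T
    c['P']=T[:3,3]+c['ray']*c['depth'][...,None]
    return c
def onz(c,u,v,z):
    o=c['T'][:3,3];r=c['ray'][int(v),int(u)];return o+r*(z-o[2])/r[2]
def save(c,n,crop=None,s=1):
    im=c['color'][...,::-1]
    if crop: x0,y0,x1,y1=crop;im=im[y0:y1,x0:x1]
    cv2.imwrite('pics/'+n+'.png',cv2.resize(im,None,fx=s,fy=s,interpolation=cv2.INTER_CUBIC))
E
python3 - <<'E'
from h import *
import pickle
for n in ('top','scene'):
    c=cam(n);save(c,n);pickle.dump(c,open(n+'.pkl','wb'));print(n,c['T'][:3,3].round(),c['k1'])
s=sense();print(s)
E
```

```text
top [ 521.    4. 1113.] -0.052858491536298326
scene [1417. -236.  698.] -0.10743998062039148
{'time_s': 0.1, 'joints': array([ 9.73616914e-01,  3.13391513e-01,  1.49836258e+00, -1.30609350e-06,
        1.33098732e+00, -2.23412886e-01]), 'dq': array([ 0.00071786, -0.00114677, -0.00328388, -0.00045205,  0.00148952,
        0.00079608]), 'tau': array([ 2.42668866e-03, -4.12902188e+01, -2.60146147e+01, -2.57045713e-04,
        3.01207794e-03,  3.15439058e-05]), 'eef_pos': array([191.62399838, 488.62248691, 303.39299555]), 'ee_rot': array([-2.28526785e-04,  1.85797151e-01,  9.82587955e-01, -5.26959172e-04]), 'force': array([ 0.12366148, -0.78040568,  0.29784388]), 'wrist_torque': array([-0.0323355 , -0.01991476, -0.03059215]), 'grip_force': 0.0, 'grip_width': 1.0012249999196625}
```

View pics/top.png

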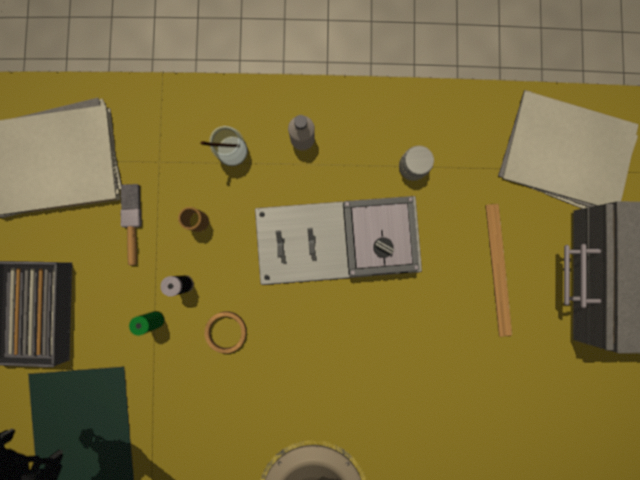

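View pics/scene.png

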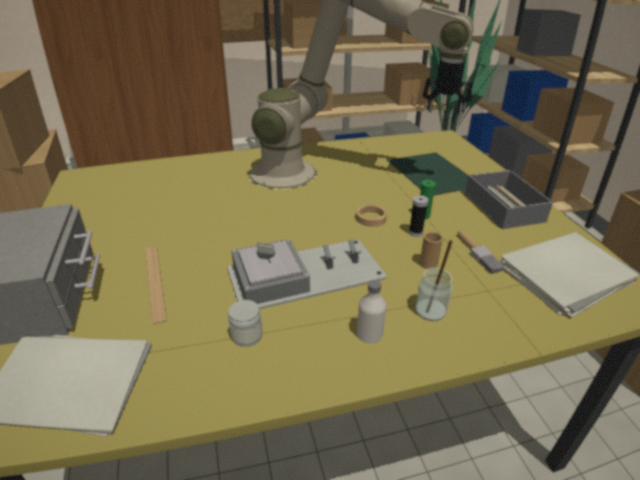

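The top view shows these candidates for the roller: a black cylinder with steel ends at top (176,286), a green look-alike at (145,323), and the cardboard tube at (192,218). By the description I choose (176,286). The machine is at about (338,240), with saddles at (281,246) and (311,242) and the fastener at (384,246).

```bash
python3 - <<'E'
from h import *
import pickle
c=pickle.load(open('top.pkl','rb'));P=c['P']
a=c['color'][180:345,120:440][...,::-1]
cv2.imwrite('pics/crop.png',cv2.resize(a,None,fx=2.5,fy=2.5,interpolation=cv2.INTER_CUBIC))
def topc(u0,v0,u1,v1,z0,z1):
    q=P[v0:v1,u0:u1].reshape(-1,3);q=q[(q[:,2]>z0)&(q[:,2]<z1)]
    return q
for n,b in dict(roller=(155,270,195,302,102,118),core=(175,203,212,240,75,95),green=(125,305,168,340,90,125)).items():
    q=topc(*b);(e,r)=cv2.minEnclosingCircle(q[:,:2].astype(np.float32));print(n,len(q),q.mean(0).round(1),np.round(e,1),round(r,1))
# frame+panel top
q=topc(330,190,430,285,52,72);print('housing',len(q),cv2.minAreaRect(q[:,:2].astype(np.float32)),np.percentile(q[:,2],[5,50,95]))
q=topc(245,190,345,295,6,20);print('base',len(q),cv2.minAreaRect(q[:,:2].astype(np.float32)),np.median(q[:,2]))
q=topc(245,190,430,295,8,75);print('all',cv2.minAreaRect(q[:,:2].astype(np.float32)))
q=topc(265,225,325,265,40,70);print('saddles',len(q),q.mean(0))
for b in ((268,225,296,265),(297,225,325,265)):
    q=topc(*b,25,70);print(len(q),q.mean(0).round(1),q.min(0).round(1),q.max(0).round(1))
q=topc(365,225,405,265,80,100);print('wing',len(q),cv2.minAreaRect(q[:,:2].astype(np.float32)) if len(q)>2 else '')
for u,v in ((160,380),(300,340),(450,250)): print(P[v,u].round(1))
E
```

```text
roller 329 [467.  292.3 108.8] [467.2 292.9] 20.6
core 163 [607.7 264.9  82.7] [608.  264.3] 24.2
green 348 [386.6 353.6 107.4] [385.3 355.1] 20.5
housing 4830 ((578.6237182617188, -138.4899139404297), (160.06040954589844, 151.28680419921875), 5.436679363250732) [57.29528878 66.38407523 70.62281501]
base 6273 ((556.6510620117188, 45.44911193847656), (179.35910034179688, 225.82992553710938), 5.338410377502441) 11.478922720210448
all ((570.0621337890625, -48.967071533203125), (169.9413299560547, 360.569580078125), 5.358982086181641)
saddles 244 [561.26243034  46.4491318   50.30817116]
164 [558.8  79.8  46.6] [530.6  72.2  26.7] [586.1  88.6  59.8]
151 [564.1  12.1  47.2] [535.9   4.4  30.5] [593.7  20.2  61.1]
wing 107 ((553.6132202148438, -140.43809509277344), (40.31786346435547, 10.100467681884766), 61.558692932128906)
[249.9 344.   -3.6]
[344.6  32.6  -0.6]
[ 550.6 -302.7    0.9]
```

View pics/crop.png

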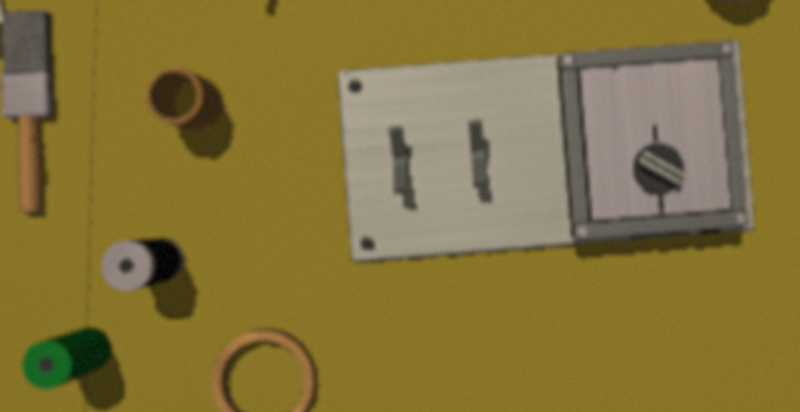

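The crop confirms the black roller with a steel top at crop (127,265). It is separate from the green one at (48,363) and the tube at (175,97). My plan is to grip the roller at mid height with the tool tilted 30° below horizontal, pitch it 90° so it lies along the machine's y, and lower it between the saddles.

```bash
cat >> h.py <<'E'
def Rt(az,a):
    """tool frame: forward azimuth az, z pointing a deg below horizontal, y to the right"""
    az,a=np.radians([az,a]);f=np.array([np.cos(az),np.sin(az),0]);u=np.array([0,0,1.]);y=np.cross(f,u)
    z=f*np.cos(a)-u*np.sin(a);return np.column_stack([np.cross(y,z),y,z])
def go(pos,Rm):
    s=sense();R0=q2R(s['ee_rot'])
    print('off',(R0.T@(np.array(pos)-s['eef_pos'])/10).round(2),'rot',np.degrees(R.from_matrix(R0.T@Rm).as_rotvec()).round(1),'now',np.round(s['eef_pos'],1),'F',s['force'].round(1),'t',s['time_s'],'j',s['joints'].round(2))
E
ls; python3 - <<'E'
from h import *
import rig; print([k for k in dir(rig) if not k.startswith('_')])
G=Rt(32,30);m=np.array([467.1,292.6,55]);print(m-164*G[:,2],m-54*G[:,2])
p=m-164*G[:,2];p[2]=270
go(p,G)
E
```

```text
h.py
pics
scene.pkl
top.pkl
['PlanningError', 'capture', 'finish_job', 'sense']
[346.65328404 217.33653866 137.        ] [427.44071548 267.81812858  82.        ]
off [-24.34 -19.59   3.36] rot [-65.1  32.8 112.7] now [191.6 488.6 303.4] F [ 0.1 -0.8  0.3] t 0.1 j [ 0.97  0.31  1.5  -0.    1.33 -0.22]
```

>>> step_arm --plan '[{"offset": [-12,-10,0],"rot": [-32.5,16.4,56.3],"gripper": 8.5},{"offset": [-12,-10,0],"rot": [-32.5,16.4,56.3],"gripper": 8.5},{"offset": [-12,-10,0],"rot": [-32.5,16.4,56.3],"gripper": 8.5},{"offset": [-12,-10,0],"rot": [-32.5,16.4,56.3],"gripper": 8.5},{"offset": [-12,-10,0],"rot": [-32.5,16.4,56.3],"gripper": 8.5},{"offset": [-12,-10,0],"rot": [-32.5,16.4,56.3],"gripper": 8.5},{"offset": [-12,-10,0],"rot": [-32.5,16.4,56.3],"gripper": 8.5},{"offset": [-12,-10,0],"rot": [-32.5,16.4,56.3],"gripper": 8.5},{"offset": [-12,-10,0],"rot": [-32.5,16.4,56.3],"gripper": 8.5}]'

```text
time_s: 1.0
eef_pos: [266.3, 351.4, 303.4]
ee_rot: [-0.083, 0.611, 0.733, 0.288]
force: [-0.4, 0.8, 0.7]
grip_width: 0.995
grip_force: 0.0
```

```bash
python3 - <<'E'
from h import *
G=Rt(32,30);go([346.7,217.3,270],G)
E
```

```text
off [-14.87   5.35  -2.43] rot [-32.6  16.4  56.3] now [266.3 351.4 303.4] F [-0.4  0.8  0.7] t 1.0 j [ 0.5  -0.08  2.03  0.53  0.75  0.01]
```

>>> step_arm --plan '[{"offset": [-14.9,5.4,-2.4],"rot": [-32.6,16.4,56.3],"gripper": 8.5},{"offset": [-14.9,5.4,-2.4],"rot": [-32.6,16.4,56.3],"gripper": 8.5},{"offset": [-14.9,5.4,-2.4],"rot": [-32.6,16.4,56.3],"gripper": 8.5},{"offset": [-14.9,5.4,-2.4],"rot": [-32.6,16.4,56.3],"gripper": 8.5},{"offset": [-14.9,5.4,-2.4],"rot": [-32.6,16.4,56.3],"gripper": 8.5},{"offset": [-14.9,5.4,-2.4],"rot": [-32.6,16.4,56.3],"gripper": 8.5},{"offset": [-14.9,5.4,-2.4],"rot": [-32.6,16.4,56.3],"gripper": 8.5},{"offset": [-14.9,5.4,-2.4],"rot": [-32.6,16.4,56.3],"gripper": 8.5},{"offset": [-14.9,5.4,-2.4],"rot": [-32.6,16.4,56.3],"gripper": 8.5},{"offset": [-14.9,5.4,-2.4],"rot": [-32.6,16.4,56.3],"gripper": 8.5}]'

```text
time_s: 2.0
eef_pos: [348.3, 218.3, 270.6]
ee_rot: [-0.138, 0.831, 0.242, 0.481]
force: [0.0, -0.6, 0.1]
grip_width: 0.997
grip_force: 0.0
```

```bash
python3 - <<'E'
from h import *
G=Rt(32,30);go([346.7,217.3,270],G);go([346.7,217.3,137],G)
E
```

```text
off [-0.15 -0.   -0.13] rot [-0.2 -0.   0.4] now [348.3 218.3 270.6] F [ 0.  -0.6  0.1] t 2.0 j [ 0.08 -0.15  2.38  1.75  0.42 -0.45]
off [-11.67  -0.05   6.51] rot [-0.2 -0.   0.4] now [348.3 218.3 270.6] F [ 0.  -0.6  0.1] t 2.0 j [ 0.08 -0.15  2.38  1.75  0.42 -0.45]
```

>>> step_arm --plan '[{"offset": [-3,0,1.7],"rot": [0,0,0.4],"gripper": 8.5},{"offset": [-6,0,3.4],"rot": [0,0,0.4],"gripper": 8.5},{"offset": [-9,0,5],"rot": [0,0,0.4],"gripper": 8.5},{"offset": [-11.7,0,6.5],"rot": [0,0,0.4],"gripper": 8.5},{"offset": [-11.7,0,6.5],"rot": [0,0,0.4],"gripper": 8.5},{"offset": [-11.7,0,6.5],"rot": [0,0,0.4],"gripper": 8.5}]'

```text
time_s: 2.6
eef_pos: [346.7, 216.7, 135.0]
ee_rot: [-0.14, 0.833, 0.237, 0.479]
force: [-0.9, 0.0, 0.2]
grip_width: 0.997
grip_force: 0.0
```

```bash
python3 - <<'E'
from h import *
G=Rt(32,30);go([346.7,217.3,137],G)
c=cam('wrist');save(c,'w1')
P=c['P'].reshape(-1,3);C=c['color'].reshape(-1,3)
q=P[(np.linalg.norm(P[:,:2]-[467,292.5],axis=1)<40)&(P[:,2]>20)&(P[:,2]<125)]
print(len(q))
for z in range(20,120,15):
    s=q[(q[:,2]>z)&(q[:,2]<z+15)]
    if len(s)>10: print(z,s.mean(0).round(1),s.min(0).round(1),s.max(0).round(1))
t=q[q[:,2]>106];print('top',len(t),cv2.minEnclosingCircle(t[:,:2].astype(np.float32)),np.median(t[:,2]))
s=q[(q[:,2]>25)&(q[:,2]<100)]
from scipy.optimize import least_squares
print(least_squares(lambda p:np.hypot(*(s[:,:2]-p).T)-20,[467,292],loss='soft_l1').x)
E
```

```text
off [ 0.19 -0.05 -0.07] rot [-0.2  0.1 -0.3] now [346.7 216.7 135. ] F [-0.9  0.   0.2] t 2.6 j [ 0.07  0.32  2.51  2.53  0.78 -1.36]
9592
20 [452.1 283.3  27.7] [445.  271.7  20.1] [474.3 306.1  35. ]
35 [452.1 283.3  42.7] [445.1 271.8  35. ] [474.6 308.   50. ]
50 [452.1 283.4  57.7] [445.  271.8  50. ] [474.4 306.5  65. ]
65 [452.1 283.4  72.7] [444.9 271.8  65. ] [473.8 308.5  80. ]
80 [452.1 283.3  87.7] [444.8 271.8  80. ] [474.1 307.5  95. ]
95 [456.1 286.2 104.7] [444.9 271.9  95. ] [486.8 312.7 110. ]
110 [464.3 291.1 110.5] [445.  272.1 110. ] [485.6 311.8 111.7]
top 3154 ((465.7669982910156, 291.9587707519531), 21.046112060546875) 110.19324183368235
[465.8451246  292.28840556]
```

View pics/w1.png

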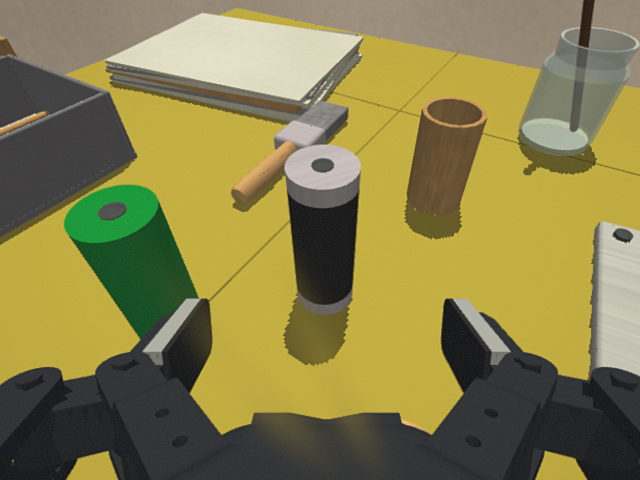

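The wrist view shows the black roller at (323,235), centred between the open fingers. The green roller at (130,260) is clear of the left finger. Next I advance 11 cm.

```bash
python3 - <<'E'
from h import *
G=Rt(32,30);m=np.array([466,292.2,55]);go(m-54*G[:,2],G)
E
```

```text
off [-0.02 -0.06 10.87] rot [-0.2 -0.1 -0.3] now [347.  216.8 136.4] F [0.2 0.5 0.8] t 2.65 j [ 0.07  0.32  2.51  2.53  0.78 -1.36]
```

>>> step_arm --plan '[{"offset": [0,-0.05,3],"rot": [-0.2,0,-0.3],"gripper": 8.5},{"offset": [0,-0.05,6],"rot": [-0.2,0,-0.3],"gripper": 8.5},{"offset": [0,-0.05,8.5],"rot": [-0.2,0,-0.3],"gripper": 8.5},{"offset": [0,-0.05,10.9],"rot": [-0.2,0,-0.3],"gripper": 8.5},{"offset": [0,-0.05,10.9],"rot": [-0.2,0,-0.3],"gripper": 8.5},{"offset": [0,-0.05,10.9],"rot": [-0.2,0,-0.3],"gripper": 8.5}]'

```text
time_s: 3.25
eef_pos: [426.5, 267.4, 83.7]
ee_rot: [-0.137, 0.832, 0.238, 0.482]
force: [-0.1, -0.4, 0.6]
grip_width: 0.997
grip_force: 0.0
```

>>> step_arm --plan '[{"offset": [0,0,0],"rot": [0,0,0],"gripper": 3.0},{"offset": [0,0,0],"rot": [0,0,0],"gripper": 3.0},{"offset": [0,0,0],"rot": [0,0,0],"gripper": 3.0},{"offset": [0,0,0],"rot": [0,0,0],"gripper": 3.0},{"offset": [0,0,0],"rot": [0,0,0],"gripper": 3.0},{"offset": [0,0,0],"rot": [0,0,0],"gripper": 3.0},{"offset": [0,0,0],"rot": [0,0,0],"gripper": 3.0},{"offset": [0,0,0],"rot": [0,0,0],"gripper": 3.0},{"offset": [0,0,0],"rot": [0,0,0],"gripper": 3.0},{"offset": [0,0,0],"rot": [0,0,0],"gripper": 3.0}]' --squeeze 60

```text
time_s: 4.25
eef_pos: [426.2, 267.2, 82.7]
ee_rot: [-0.137, 0.832, 0.238, 0.482]
force: [-3.5, -0.9, 8.0]
grip_width: 0.449
grip_force: 59.2
```

```bash
python3 - <<'E'
from h import *
G=Rt(32,30);s=sense();m=np.array([466,292.2,55]);RR=q2R(s['ee_rot'])
print('mid in tool',RR.T@(m-s['eef_pos']),'axis in tool',RR.T@[0,0,1]);print(s['grip_width'],s['grip_force'])
go(s['eef_pos']+np.array([0,0,130]),G)
E
```

```text
mid in tool [-0.63599261 -0.33566975 54.53664055] axis in tool [ 0.86728593  0.00106626 -0.49780918]
0.44927872059165397 59.15596961975098
off [ 1.127e+01  1.000e-02 -6.470e+00] rot [ 0.2 -0.1 -0. ] now [426.2 267.2  82.7] F [-3.5 -0.9  8. ] t 4.25 j [ 0.22  0.59  2.25  2.72  0.77 -1.43]
```

>>> step_arm --plan '[{"offset": [2.6,0,-1.5],"rot": [0,0,0],"gripper": 3.0},{"offset": [5.2,0,-3],"rot": [0,0,0],"gripper": 3.0},{"offset": [8.7,0,-5],"rot": [0,0,0],"gripper": 3.0},{"offset": [12.1,0,-7],"rot": [0,0,0],"gripper": 3.0},{"offset": [15.6,0,-9],"rot": [0,0,0],"gripper": 3.0},{"offset": [15.6,0,-9],"rot": [0,0,0],"gripper": 3.0},{"offset": [15.6,0,-9],"rot": [0,0,0],"gripper": 3.0}]'

```text
time_s: 4.95
eef_pos: [426.0, 267.1, 263.5]
ee_rot: [-0.136, 0.832, 0.238, 0.482]
force: [-0.0, -0.6, -4.1]
grip_width: 0.449
grip_force: 61.7
```

```bash
python3 - <<'E'
from h import *
s=sense();RR=q2R(s['ee_rot']);print(s['grip_width'],s['grip_force'])
T=Rt(95.4,120)
p=np.array([561.2,46,202])-T@[-.6,-.3,54.5];print(p)
go(p,T)
rv=R.from_matrix(RR.T@T).as_rotvec()
h=RR@R.from_rotvec(rv/2).as_matrix();print('half tool z',h[:,2],'roller',h@[.867,0,-.498])
E
```

```text
0.4485863005767139 61.673598289489746
[558.88531694  73.6746052  248.89838451]
off [-0.77 23.44  1.7 ] rot [ 18.3 -79.9 -67.5] now [426.  267.1 263.5] F [-0.  -0.6 -4.1] t 4.95 j [ 0.22  0.1   2.16  2.03  0.32 -0.65]
half tool z [ 0.31803781  0.13242368 -0.93878428] roller [0.16606683 0.70764458 0.68655222]
```

>>> step_arm --plan '[{"offset": [-0.8,23.4,1.7],"rot": [18.3,-79.9,-67.5],"gripper": 3.0},{"offset": [-0.8,23.4,1.7],"rot": [18.3,-79.9,-67.5],"gripper": 3.0},{"offset": [-0.8,23.4,1.7],"rot": [18.3,-79.9,-67.5],"gripper": 3.0},{"offset": [-0.8,23.4,1.7],"rot": [18.3,-79.9,-67.5],"gripper": 3.0},{"offset": [-0.8,23.4,1.7],"rot": [18.3,-79.9,-67.5],"gripper": 3.0},{"offset": [-0.8,23.4,1.7],"rot": [18.3,-79.9,-67.5],"gripper": 3.0},{"offset": [-0.8,23.4,1.7],"rot": [18.3,-79.9,-67.5],"gripper": 3.0},{"offset": [-0.8,23.4,1.7],"rot": [18.3,-79.9,-67.5],"gripper": 3.0},{"offset": [-0.8,23.4,1.7],"rot": [18.3,-79.9,-67.5],"gripper": 3.0},{"offset": [-0.8,23.4,1.7],"rot": [18.3,-79.9,-67.5],"gripper": 3.0},{"offset": [-0.8,23.4,1.7],"rot": [18.3,-79.9,-67.5],"gripper": 3.0},{"offset": [-0.8,23.4,1.7],"rot": [18.3,-79.9,-67.5],"gripper": 3.0}]'

```text
time_s: 6.15
eef_pos: [557.9, 74.3, 244.9]
ee_rot: [0.121, 0.743, 0.658, -0.027]
force: [0.1, 1.5, -3.3]
grip_width: 0.449
grip_force: 61.6
```

```bash
python3 - <<'E'
from h import *
T=Rt(95.4,120)
go([558.9,73.7,248.9],T)
E
```

```text
off [-0.12  0.16 -0.36] rot [  3.7 -17.5 -13.7] now [557.9  74.3 244.9] F [ 0.1  1.5 -3.3] t 6.15 j [-0.01  0.42  1.52 -0.24  1.09  0.22]
```

>>> step_arm --plan '[{"offset": [-0.1,0.2,-0.4],"rot": [3.7,-17.5,-13.7],"gripper": 3.0},{"offset": [-0.1,0.2,-0.4],"rot": [3.7,-17.5,-13.7],"gripper": 3.0},{"offset": [-0.1,0.2,-0.4],"rot": [3.7,-17.5,-13.7],"gripper": 3.0},{"offset": [-0.1,0.2,-0.4],"rot": [3.7,-17.5,-13.7],"gripper": 3.0},{"offset": [-0.1,0.2,-0.4],"rot": [3.7,-17.5,-13.7],"gripper": 3.0}]'

```text
time_s: 6.65
eef_pos: [559.5, 74.0, 249.7]
ee_rot: [0.191, 0.652, 0.713, -0.171]
force: [-0.8, -0.4, -2.5]
grip_width: 0.446
grip_force: 61.6
```

```bash
python3 - <<'E'
from h import *
T=Rt(95.4,120);go([558.9,73.7,248.9],T)
a=cam('wrist');b=cam('scene')
cv2.imwrite('pics/w2.png',np.hstack([cv2.resize(a['color'],(480,360)),cv2.resize(b['color'][150:330,200:440],(320,240)).repeat(1,0)[:360] if 0 else cv2.copyMakeBorder(cv2.resize(b['color'][140:330,200:440],(320,253)),0,107,0,0,0)])[...,::-1])
# roller points: between pads; tool-frame
s=sense();RR=q2R(s['ee_rot'])
for n,c in (('wrist',a),('top',cam('top')),('scene',b)):
    P=c['P'].reshape(-1,3);ax=np.array([-np.sin(np.radians(5.4)),np.cos(np.radians(5.4)),0])
    q=P[(abs(P[:,0]-561)<30)&(abs(P[:,1]-46)<75)&(P[:,2]>170)&(P[:,2]<228)]
    if len(q)>50:
        t=(q-[561.2,46,202])@ax;print(n,len(q),'along',np.percentile(t,[0.5,2,98,99.5]).round(1),q.mean(0).round(1))
# saddles & base from wrist
P=a['P'].reshape(-1,3)
ey=ax;ex=np.array([ey[1],-ey[0],0])
q=P[(P[:,2]>25)&(P[:,2]<66)];t=(q-[570,-49,0])@ey;x=(q-[570,-49,0])@ex
for lo,hi in ((48,75),(115,145)):
    k=(t>lo)&(t<hi)&(abs(x)<40)
    if k.sum()>20: print('saddle',k.sum(),np.percentile(t[k],[2,50,98]).round(1),np.percentile(x[k],[1,50,99]).round(1),q[k][:,2].max())
E
```

```text
off [ 0.02 -0.06  0.08] rot [ 0.1 -0.3 -0.4] now [559.5  74.  249.7] F [-0.8 -0.4 -2.5] t 6.65 j [ 0.09  0.49  1.45 -0.55  1.24  0.19]
wrist 35535 along [-41.5 -32.9  54.9  55.2] [559.2  76.5 212.1]
top 995 along [-54.9 -53.6  18.5  20.2] [563.2  29.1 216.4]
scene 742 along [-58.  -57.5  49.2  51.9] [573.5  31.4 208.5]
saddle 1729 [55.4 65.1 67. ] [-29.   -1.9  26.7] 60.63150283739472
saddle 3036 [122.9 130.7 134.8] [-29.5  -1.6  26.9] 60.25899333716043
```

View pics/w2.png

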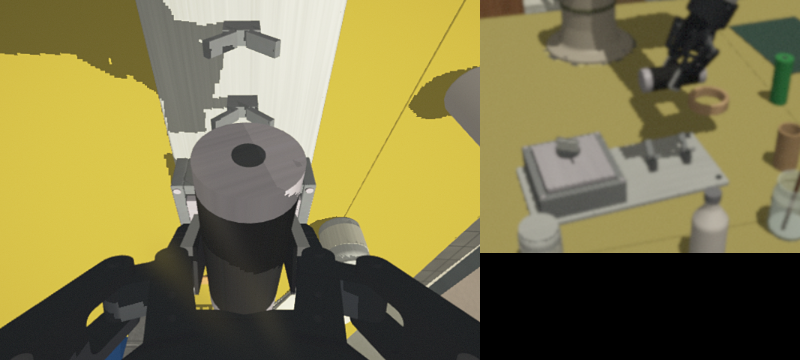

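The wrist view shows the roller horizontal in the grip, with its steel end at (248,155) in the crop. It is in line with the saddles at (242,105) and (240,35), and its extent of ±55 mm about the cradle centre means it is centred. Next I lower it.

```bash
python3 - <<'E'
from h import *
T=Rt(95.4,120);d=np.array([-.6,-.3,54.5])
for z in (70,62.5): go(np.array([560.8,46,z])-T@d,T)
E
```

```text
off [ 6.71 -0.23 11.62] rot [ 0.3 -0.2 -0.5] now [559.8  73.3 251.1] F [-0.5  0.1 -3.2] t 6.8 j [ 0.09  0.49  1.45 -0.55  1.24  0.19]
off [ 7.08 -0.24 12.27] rot [ 0.3 -0.2 -0.5] now [559.8  73.3 251.1] F [-0.5  0.1 -3.2] t 6.8 j [ 0.09  0.49  1.45 -0.55  1.24  0.19]
```

>>> step_arm --plan '[{"offset": [2,-0.1,3.5],"rot": [0.3,-0.2,-0.5],"gripper": 3.0},{"offset": [4,-0.2,7],"rot": [0.3,-0.2,-0.5],"gripper": 3.0},{"offset": [5.5,-0.2,9.5],"rot": [0.3,-0.2,-0.5],"gripper": 3.0},{"offset": [6.7,-0.2,11.6],"rot": [0.3,-0.2,-0.5],"gripper": 3.0},{"offset": [6.7,-0.2,11.6],"rot": [0.3,-0.2,-0.5],"gripper": 3.0},{"offset": [6.7,-0.2,11.6],"rot": [0.3,-0.2,-0.5],"gripper": 3.0}]'

```text
time_s: 7.4
eef_pos: [559.3, 73.6, 118.2]
ee_rot: [0.192, 0.65, 0.714, -0.175]
force: [-0.7, 0.0, -2.4]
grip_width: 0.454
grip_force: 61.5
```

```bash
python3 - <<'E'
from h import *
T=Rt(95.4,120);d=np.array([-.6,-.3,54.5])
s=sense();print('mid now',s['eef_pos']+q2R(s['ee_rot'])@d)
for z in (64,62,): go(np.array([560.8,46,z])-T@d,T)
E
```

```text
mid now [561.61390247  45.84869178  71.35812965]
off [ 0.38 -0.08  0.63] rot [0.  0.1 0. ] now [559.3  73.6 118.2] F [-0.7  0.  -2.4] t 7.4 j [ 0.09  0.66  1.56 -0.63  1.02  0.36]
off [ 0.48 -0.08  0.8 ] rot [0.  0.1 0. ] now [559.3  73.6 118.2] F [-0.7  0.  -2.4] t 7.4 j [ 0.09  0.66  1.56 -0.63  1.02  0.36]
```

>>> step_arm --plan '[{"offset": [0.2,-0.08,0.35],"rot": [0,0,0],"gripper": 3.0},{"offset": [0.38,-0.08,0.63],"rot": [0,0,0],"gripper": 3.0},{"offset": [0.45,-0.08,0.75],"rot": [0,0,0],"gripper": 3.0},{"offset": [0.45,-0.08,0.75],"rot": [0,0,0],"gripper": 3.0}]'

```text
time_s: 7.8
eef_pos: [558.6, 73.7, 111.6]
ee_rot: [0.194, 0.649, 0.714, -0.175]
force: [-8.0, -0.7, 16.5]
grip_width: 0.45
grip_force: 63.3
```

```bash
python3 - <<'E'
from h import *
T=Rt(95.4,120);d=np.array([-.6,-.3,54.5])
s=sense();print('mid now',s['eef_pos']+q2R(s['ee_rot'])@d)
go(np.array([560.8,46,61.5])-T@d,T)
E
```

```text
mid now [561.07739798  45.85997713  64.78264376]
off [ 0.16 -0.02  0.28] rot [0.1 0.3 0. ] now [558.6  73.7 111.6] F [-8.  -0.7 16.5] t 7.8 j [ 0.09  0.67  1.56 -0.64  1.    0.37]
```

Contact shows a push toward -x, so I shift 1.5 mm that way.

>>> step_arm --plan '[{"offset": [0,-0.15,0],"rot": [0,0,0],"gripper": 3.0},{"offset": [0,-0.15,0],"rot": [0,0,0],"gripper": 3.0},{"offset": [0,-0.15,0],"rot": [0,0,0],"gripper": 3.0}]'

```text
time_s: 8.1
eef_pos: [558.2, 73.7, 111.6]
ee_rot: [0.195, 0.649, 0.715, -0.173]
force: [-2.0, 0.1, 11.3]
grip_width: 0.45
grip_force: 62.4
```

```bash
python3 - <<'E'
from h import *
d=np.array([-.6,-.3,54.5])
s=sense();print('mid now',s['eef_pos']+q2R(s['ee_rot'])@d,s['force'],s['wrist_torque'])
E
```

```text
mid now [560.78966542  45.92444775  64.84176702] [-1.99838676  0.05929008 11.33429978] [-0.36326913 -0.03357303  0.26366889]
```

>>> step_arm --plan '[{"offset": [0.05,-0.05,0.09],"rot": [0,0,0],"gripper": 3.0},{"offset": [0.05,-0.05,0.09],"rot": [0,0,0],"gripper": 3.0},{"offset": [0.05,-0.05,0.09],"rot": [0,0,0],"gripper": 3.0}]'

```text
time_s: 8.4
eef_pos: [558.1, 73.7, 111.5]
ee_rot: [0.195, 0.649, 0.714, -0.173]
force: [-2.5, 2.0, 18.4]
grip_width: 0.449
grip_force: 63.6
```

```bash
python3 - <<'E'
from h import *
d=np.array([-.6,-.3,54.5])
s=sense();print('mid now',s['eef_pos']+q2R(s['ee_rot'])@d,s['force'],s['wrist_torque'],q2R(s['ee_rot'])@[.867,0,-.498])
E
```

```text
mid now [560.77888596  45.88289119  64.75576768] [-2.48719712  2.00735214 18.43235864] [-0.65394123  0.10594325  0.19525408] [-0.09695387  0.99511332 -0.00651288]
```

Seated: the force rises while the position holds. I open and retreat.

>>> step_arm --plan '[{"offset": [0,0,0],"rot": [0,0,0],"gripper": 5.0},{"offset": [0,0,0],"rot": [0,0,0],"gripper": 6.0},{"offset": [0,0,0],"rot": [0,0,0],"gripper": 8.5},{"offset": [0,0,0],"rot": [0,0,0],"gripper": 8.5},{"offset": [0,0,0],"rot": [0,0,0],"gripper": 8.5},{"offset": [0,0,-2],"rot": [0,0,0],"gripper": 8.5},{"offset": [0,0,-5],"rot": [0,0,0],"gripper": 8.5},{"offset": [0,0,-9],"rot": [0,0,0],"gripper": 8.5},{"offset": [0,0,-13],"rot": [0,0,0],"gripper": 8.5},{"offset": [0,0,-16],"rot": [0,0,0],"gripper": 8.5},{"offset": [0,0,-16],"rot": [0,0,0],"gripper": 8.5}]'

```text
time_s: 9.5
eef_pos: [549.3, 155.4, 249.6]
ee_rot: [0.194, 0.649, 0.715, -0.172]
force: [0.3, 0.0, -0.6]
grip_width: 0.995
grip_force: 0.0
```

```bash
python3 - <<'E'
from h import *
ey=np.array([-np.sin(np.radians(5.4)),np.cos(np.radians(5.4)),0]);ex=np.array([ey[1],-ey[0],0])
for n in ('wrist','top'):
    c=cam(n);save(c,n+'3');P=c['P'].reshape(-1,3);w=P-[570,-49,0];t=w@ey;x=w@ex
    k=(abs(x)<24)&(t>25)&(t<170)&(P[:,2]>68)&(P[:,2]<100)
    if k.sum()<30: print(n,'none',k.sum());continue
    print(n,k.sum(),'t',np.percentile(t[k],[0,1,50,99,100]).round(1),'x',np.percentile(x[k],[1,50,99]).round(1),'z',np.percentile(P[k,2],[50,99]).round(1))
    for lo,hi in ((38,70),(115,150)):
        m=k&(t>lo)&(t<hi); 
        if m.sum()>20: print('  end',lo,m.sum(),x[m].mean().round(1),np.percentile(P[m,2],95).round(1))
    q=P[(abs((P-[553.6,-140.6,0])@ex)<30)&(abs((P-[553.6,-140.6,0])@ey)<30)&(P[:,2]>82)&(P[:,2]<100)]
    if len(q)>20: print('wing',cv2.minAreaRect(q[:,:2].astype(np.float32)),q[:,2].max())
print(sense()['eef_pos'],sense()['force'])
E
```

```text
wrist 5975 t [ 37.8  40.9 110.9 149.5 150.4] x [-19.6  -1.   17.7] z [79.9 83.3]
  end 38 1110 -1.0 82.8
  end 115 2776 -1.1 82.8
wing ((552.5621337890625, -140.9407196044922), (42.143978118896484, 10.572484016418457), 61.595516204833984) 96.78081772213406
top 939 t [ 40.   40.9  95.  149.4 150. ] x [-18.5  -0.4  18.5] z [78.4 84.9]
  end 38 257 0.0 83.1
  end 115 297 -0.1 82.9
wing ((553.443359375, -140.45693969726562), (40.232261657714844, 10.09942626953125), 61.80478286743164) 98.5509469387489
[548.47543565 153.6216124  245.6406736 ] [-0.34984497  0.01377165 -0.48680338]
```

View pics/wrist3.png

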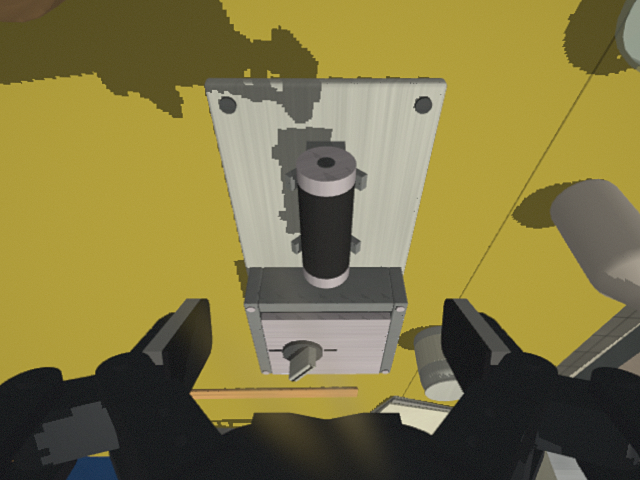

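The roller lies home, spanning 40 to 150 mm along machine y with its top at 82 mm, at wrist pixels (326,160) to (326,275). The fastener wing is at (303,360), with azimuth 61.7°. Next I go above it.

```bash
python3 - <<'E'
from h import *
go([553.2,-140.6,220],Rt(61.7,90))
E
```

```text
off [-24.09  -2.35  16.93] rot [ 8.8 29.2 33. ] now [548.5 153.6 245.6] F [-0.3  0.  -0.5] t 9.6 j [ 0.23  0.53  1.4  -0.54  1.33  0.3 ]
```

>>> step_arm --plan '[{"offset": [-24.1,-2.35,16.9],"rot": [8.8,29.2,33.0],"gripper": 8.5},{"offset": [-24.1,-2.35,16.9],"rot": [8.8,29.2,33.0],"gripper": 8.5},{"offset": [-24.1,-2.35,16.9],"rot": [8.8,29.2,33.0],"gripper": 8.5},{"offset": [-24.1,-2.35,16.9],"rot": [8.8,29.2,33.0],"gripper": 8.5},{"offset": [-24.1,-2.35,16.9],"rot": [8.8,29.2,33.0],"gripper": 6},{"offset": [-24.1,-2.35,16.9],"rot": [8.8,29.2,33.0],"gripper": 6},{"offset": [-24.1,-2.35,16.9],"rot": [8.8,29.2,33.0],"gripper": 6},{"offset": [-24.1,-2.35,16.9],"rot": [8.8,29.2,33.0],"gripper": 6},{"offset": [-24.1,-2.35,16.9],"rot": [8.8,29.2,33.0],"gripper": 6},{"offset": [-24.1,-2.35,16.9],"rot": [8.8,29.2,33.0],"gripper": 6}]'

```text
time_s: 10.6
eef_pos: [553.2, -139.2, 220.5]
ee_rot: [0.0, 0.858, 0.514, -0.0]
force: [-0.4, -0.2, 0.3]
grip_width: 0.702
grip_force: 0.0
```

```bash
python3 - <<'E'
from h import *
c=cam('wrist');P=c['P'].reshape(-1,3)
q=P[(np.hypot(*(P[:,:2]-[553.2,-140.6]).T)<30)&(P[:,2]>85)&(P[:,2]<100)]
print(len(q),cv2.minAreaRect(q[:,:2].astype(np.float32)),np.percentile(q[:,2],[50,98]) if len(q) else 0)
q=P[(np.hypot(*(P[:,:2]-[553.2,-140.6]).T)<100)&(P[:,2]>62)&(P[:,2]<72)];print('panel z',np.median(q[:,2]))
go([553.2,-140.6,152],Rt(61.7,90))
E
```

```text
1403 ((552.9089965820312, -141.5030517578125), (40.39055633544922, 9.83614730834961), 61.663753509521484) [95.52190404 96.88050192]
panel z 68.55285057889725
off [-0.12  0.05  6.86] rot [0.  0.  0.1] now [ 553.3 -139.3  220.6] F [0.9 0.2 0.1] t 10.65 j [-0.45  0.49  1.47 -0.    1.18  0.04]
```

>>> step_arm --plan '[{"offset": [-0.15,0.05,2.5],"rot": [0,0,0],"gripper": 6},{"offset": [-0.15,0.05,5],"rot": [0,0,0],"gripper": 6},{"offset": [-0.15,0.05,6.8],"rot": [0,0,0],"gripper": 6},{"offset": [-0.15,0.05,6.8],"rot": [0,0,0],"gripper": 6},{"offset": [-0.15,0.05,6.8],"rot": [0,0,0],"gripper": 0.5},{"offset": [-0.15,0.05,6.8],"rot": [0,0,0],"gripper": 0.5},{"offset": [-0.15,0.05,6.8],"rot": [0,0,0],"gripper": 0.5},{"offset": [-0.15,0.05,6.8],"rot": [0,0,0],"gripper": 0.5},{"offset": [-0.15,0.05,6.8],"rot": [0,0,0],"gripper": 0.5},{"offset": [-0.15,0.05,6.8],"rot": [0,0,0],"gripper": 0.5},{"offset": [-0.15,0.05,6.8],"rot": [0,0,0],"gripper": 0.5},{"offset": [-0.15,0.05,6.8],"rot": [0,0,0],"gripper": 0.5}]' --squeeze 40

```text
time_s: 11.85
eef_pos: [552.5, -141.8, 153.6]
ee_rot: [-0.0, 0.858, 0.513, -0.0]
force: [-6.2, 3.2, 6.2]
grip_width: 0.101
grip_force: 44.6
```

```bash
python3 - <<'E'
from h import *
s=sense();print(s['grip_width']*85.4,s['grip_force']);go(s['eef_pos'],Rt(5.4,90))
E
```

```text
8.662649045507317 44.563499093055725
off [0. 0. 0.] rot [-0.   0.  56.3] now [ 552.5 -141.8  153.6] F [-6.2  3.2  6.2] t 11.85 j [-0.46  0.57  1.54 -0.    1.04  0.04]
```

>>> step_arm --plan '[{"offset": [0,-0.1,0],"rot": [0,0,7],"gripper": 0.5},{"offset": [0,-0.1,0],"rot": [0,0,14],"gripper": 0.5},{"offset": [0,-0.1,0],"rot": [0,0,21],"gripper": 0.5},{"offset": [0,-0.1,0],"rot": [0,0,28],"gripper": 0.5},{"offset": [0,-0.1,0],"rot": [0,0,35],"gripper": 0.5},{"offset": [0,-0.1,0],"rot": [0,0,42],"gripper": 0.5},{"offset": [0,-0.1,0],"rot": [0,0,49],"gripper": 0.5},{"offset": [0,-0.1,0],"rot": [0,0,56.3],"gripper": 0.5},{"offset": [0,-0.1,0],"rot": [0,0,56.3],"gripper": 0.5},{"offset": [0,-0.1,0],"rot": [0,0,56.3],"gripper": 0.5},{"offset": [0,-0.1,0],"rot": [0,0,56.3],"gripper": 0.5}]'

```text
time_s: 12.95
eef_pos: [551.4, -140.3, 153.3]
ee_rot: [-0.001, 0.999, 0.047, -0.001]
force: [-6.5, 8.3, 7.1]
grip_width: 0.099
grip_force: 44.6
```

>>> step_arm --plan '[{"offset": [0,0,0],"rot": [0,0,0],"gripper": 5},{"offset": [0,0,0],"rot": [0,0,0],"gripper": 5},{"offset": [0,0,0],"rot": [0,0,0],"gripper": 5},{"offset": [0,0,0],"rot": [0,0,0],"gripper": 5},{"offset": [0,0,-3],"rot": [0,0,0],"gripper": 5},{"offset": [0,0,-6],"rot": [0,0,0],"gripper": 5},{"offset": [0,0,-8],"rot": [0,0,0],"gripper": 5},{"offset": [0,0,-8],"rot": [0,0,0],"gripper": 5}]'

```text
time_s: 13.75
eef_pos: [552.9, -142.1, 235.6]
ee_rot: [0.002, 0.999, 0.047, 0.003]
force: [-0.3, -0.8, 0.3]
grip_width: 0.585
grip_force: 0.0
```

```bash
python3 - <<'E'
from h import *
c=cam('wrist');save(c,'w4');P=c['P'].reshape(-1,3)
q=P[(np.hypot(*(P[:,:2]-[553.2,-140.6]).T)<30)&(P[:,2]>85)&(P[:,2]<100)]
print(len(q),cv2.minAreaRect(q[:,:2].astype(np.float32)))
q=P[(np.hypot(*(P[:,:2]-[578,-138]).T)<140)&(P[:,2]>54)&(P[:,2]<72)];print('panel+frame',cv2.minAreaRect(q[:,:2].astype(np.float32)))
s=sense();print(s['joints'].round(2),s['force'],s['grip_width'])
ex=np.array([.9956,.0941]);print('press',np.array([553,-140.8])+60*ex)
E
```

```text
1239 ((552.4403076171875, -141.7488250732422), (40.63953399658203, 9.95414924621582), 5.422023296356201)
panel+frame ((574.2528686523438, -107.15550994873047), (160.52987670898438, 215.31085205078125), 5.621678352355957)
[-0.46  0.47  1.46 -0.    1.21  1.02] [-0.98221303  0.12754085 -0.16837895] 0.5861569794083694
press [ 612.736 -135.154]
```

View pics/w4.png

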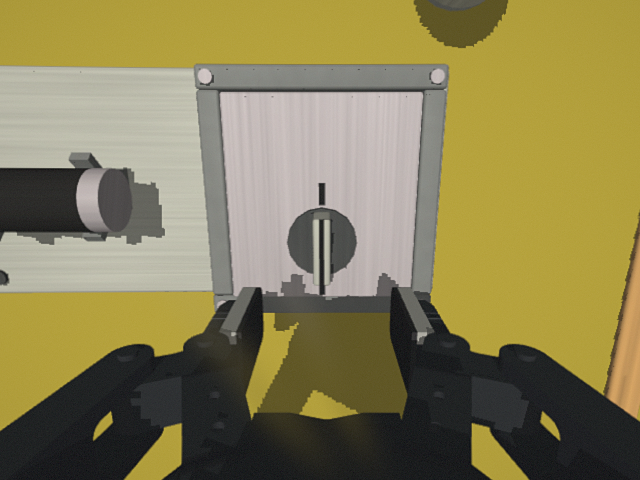

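The wing slot at (322,250) lines up with the engraved lines at (321,193) and (322,290), and its measured angle of 5.4° equals the machine's yaw. Now I close the fingers and move over panel_top.

```bash
python3 - <<'E'
from h import *
go([612.5,-135.5,150],Rt(5.4,90))
E
```

```text
off [ 6.03 -0.08  8.37] rot [ 0.1 -0.1  0. ] now [ 552.3 -141.8  233.6] F [-1.   0.1 -0.2] t 13.8 j [-0.46  0.47  1.46 -0.    1.21  1.02]
```

>>> step_arm --plan '[{"offset": [3,-0.1,0],"rot": [0,0,0],"gripper": 0},{"offset": [6,-0.1,0],"rot": [0,0,0],"gripper": 0},{"offset": [6,-0.1,0],"rot": [0,0,0],"gripper": 0},{"offset": [6,-0.1,0],"rot": [0,0,0],"gripper": 0},{"offset": [6,-0.1,3],"rot": [0,0,0],"gripper": 0},{"offset": [6,-0.1,6],"rot": [0,0,0],"gripper": 0},{"offset": [6,-0.1,8],"rot": [0,0,0],"gripper": 0},{"offset": [6,-0.1,8.4],"rot": [0,0,0],"gripper": 0},{"offset": [6,-0.1,8.4],"rot": [0,0,0],"gripper": 0}]'

```text
time_s: 14.7
eef_pos: [611.2, -135.2, 148.6]
ee_rot: [0.0, 0.999, 0.047, -0.0]
force: [1.2, -0.1, 0.5]
grip_width: -0.005
grip_force: 0.0
```

>>> step_arm --plan '[{"offset": [0,0,0.3],"rot": [0,0,0],"gripper": 0},{"offset": [0,0,0.6],"rot": [0,0,0],"gripper": 0},{"offset": [0,0,0.9],"rot": [0,0,0],"gripper": 0},{"offset": [0,0,1.2],"rot": [0,0,0],"gripper": 0},{"offset": [0,0,1.2],"rot": [0,0,0],"gripper": 0}]'

```text
time_s: 15.2
eef_pos: [612.0, -135.1, 137.6]
ee_rot: [0.001, 0.999, 0.047, 0.001]
force: [-2.6, -0.1, 7.9]
grip_width: -0.002
grip_force: 4.0
```

>>> step_arm --plan '[{"offset": [0,0,0.2],"rot": [0,0,0],"gripper": 0},{"offset": [0,0,0.4],"rot": [0,0,0],"gripper": 0},{"offset": [0,0,0.5],"rot": [0,0,0],"gripper": 0},{"offset": [0,0,0.5],"rot": [0,0,0],"gripper": 0}]'

```text
time_s: 15.6
eef_pos: [612.0, -135.1, 133.1]
ee_rot: [0.001, 0.999, 0.047, 0.001]
force: [-3.6, 1.5, 10.2]
grip_width: 0.0
grip_force: 5.2
```

>>> step_arm --plan '[{"offset": [0,0,0.1],"rot": [0,0,0],"gripper": 0},{"offset": [0,0,0.2],"rot": [0,0,0],"gripper": 0},{"offset": [0,0,0.2],"rot": [0,0,0],"gripper": 0},{"offset": [0,0,0.2],"rot": [0,0,0],"gripper": 0}]'

```text
time_s: 16.0
eef_pos: [612.0, -135.1, 132.6]
ee_rot: [0.001, 0.999, 0.047, 0.001]
force: [-8.2, 2.7, 20.2]
grip_width: -0.002
grip_force: 10.0
```

```bash
python3 - <<'E'
from h import *
for _ in range(3):
    c=cam('wrist');s=sense();print(s['force'].round(1),s['eef_pos'].round(1))
for n in ('wrist','top'):
    c=cam(n);P=c['P'].reshape(-1,3);w=P-[578.5,-138.5,0];a=np.radians(5.4);x=w[:,0]*np.cos(a)+w[:,1]*np.sin(a);y=-w[:,0]*np.sin(a)+w[:,1]*np.cos(a)
    k=(abs(x)<58)&(abs(y)<53)&(P[:,2]<72)&(P[:,2]>50)&(np.hypot(x+25,y)>28);f=((abs(x)>67)|(abs(y)>63))&(abs(x)<78)&(abs(y)<73)&(P[:,2]>50)&(P[:,2]<72)
    print(n,k.sum(),f.sum(),np.median(P[k,2]),np.median(P[f,2]))
E
```

```text
[-8.8  1.2 20. ] [ 612.  -135.1  132.6]
[-8.2  1.5 20.3] [ 612.  -135.1  132.6]
[-9.1  2.8 19.9] [ 612.  -135.1  132.5]
wrist 22080 18788 60.48739955176944 60.48022485774128
top 105 179 59.82385534633272 59.856840964587036
```

```bash
python3 - <<'E'
from h import *
c=cam('scene');P=c['P'].reshape(-1,3);w=P-[570,-49,0];a=np.radians(5.4);x=w[:,0]*np.cos(a)+w[:,1]*np.sin(a);t=-w[:,0]*np.sin(a)+w[:,1]*np.cos(a)
k=(abs(x)<24)&(t>32)&(t<170)&(P[:,2]>68)&(P[:,2]<95)
print(k.sum(),np.percentile(t[k],[1,99]),np.percentile(P[k,2],95))
if k.sum()>50: print(finish_job())
E
```

```text
485 [ 38.28988306 146.88335888] 82.42875150086033
the job is handed in; nothing more can be done
None
```

The job is handed in at about 16 s: the roller lies centred in its saddles, the fastener is lined up with the engraved lines, and the panel is flush with its frame, held down by the gripper with about 20 N.

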